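Slide a spacer along the jig rail into its corner pocket

TASK

Push the rectangular steel spacer across the jig board until it lies flat against the long rail, well short of the pocket, then slide it along the rail into the corner pocket until it is fully home against the end stop. Only push or drag it with the fingers: do not lift or tip it, and keep it on the rail at the pocket. Leave the round spacer, the C-clamp and the screwdriver where they are.

Things in the scene. Friction and masses are not known exactly. Their poses are not given: they have to be found in the camera images.
- jig: Plywood jig board fixed to the bench, 190 (x) x 360 (y) x 12 mm thick; origin at the centre of its underside, on the bench; z up, top at z = 12 mm. Its metal fences stand 20 mm above the top. The straight aluminium rail runs along its far side: working face at jig x = +72 mm, facing -x, from y = -173 mm to the end stop at +y (left). The rest of the board is open.
- end_stop (a point): Middle of the end stop's working face, at jig x = 54, y = 145, z = 22 mm; the face looks to jig -y (right), from jig x = 36 mm (keeper) to 72 mm (rail). Axes parallel to the jig's.
- keeper (a point): Middle of the inner face of the keeper, a short fence 16 mm wide parallel to the rail; jig x = 36, y = 129, z = 22 mm; the face runs from y = 113 to 145 mm. A flared lead-in reaches out to y = 97 mm, x = 16 to 36 mm. Rail, end stop and keeper make the corner pocket, 36 mm wide (x), 32 mm deep (y), open to jig -y and above. Axes parallel to the jig's.
- pocket_home (a point): Centre of the rectangular spacer when fully home in the pocket: fixed in the jig at jig x = 56, y = 121, z = 19 mm; axes parallel to the jig's. +x is towards the rail, +y towards the end stop.
- spacer_center (a point): Centre (half-way up) of the loose rectangular steel spacer, 32 (x) x 48 (y) x 14 mm thick, 9 mm hole through the middle, 100 to 200 g, flat on the jig board. Its long y axis goes along the rail; when home its rear 16 mm stand out of the pocket. It starts 69 to 93 mm (jig x) off its place at the rail and 116 to 246 mm (jig y) short of home, turned up to 0.4 rad to the jig.
- spacer: The rectangular spacer itself, origin at the centre of its underside, axes as for its centre.
- round_center (a point): Centre (half-way up) of the loose round steel spacer, 34 mm diameter, 14 mm thick with a 10 mm hole, lying flat on the jig board beside the rectangular one, on its left or on its right; to be left alone.
- c_clamp: Small C-clamp, 108 x 78 x 12 mm, lying loose on the bench behind the rail; origin at the centre of its underside; to be left alone.
- screwdriver: Screwdriver, 160 mm long, 34 mm wide, 32 mm high, lying loose on the bench in front of the board (robot side); origin at the centre of its underside, y along its length; to be left alone.
Things that resemble listed ones, but are neither listed nor needed, are in the scene too. What is shaped like the spacer but yellow is not meant.

How it is judged:
On the way, in this order (a step that is already met when the one before it is completed fails the run):
1. the rectangular spacer lies flat against the rail, at least 70 mm short of its home (x of spacer_center in the frame of pocket_home above -0.004 m and y of spacer_center in the frame of pocket_home below -0.07 m and angle between the x axis of spacer_center and the x axis of pocket_home, either way round below 0.12 rad), for 0.1 s.
2. the spacer is home in the corner pocket (x of spacer_center in the frame of pocket_home above -0.005 m and y of spacer_center in the frame of pocket_home above -0.003 m and z of spacer_center in the frame of pocket_home between -0.003 and 0.003 m and angle between the x axis of spacer_center and the x axis of pocket_home, either way round below 0.12 rad), for 0.2 s.
At the end, for the whole second after the job is handed in: The rectangular spacer rests flat in the corner pocket between rail and keeper: within 5 mm of the rail, within 3 mm of the end stop, within 3 mm of its height and turned no more than 0.12 rad, at rest (all of step 2 and linear speed of spacer below 0.01 m/s); the robot touches nothing.
It fails at once if the spacer is lifted more than 8 mm or tipped (z of spacer_center in the frame of pocket_home above 0.008 m or angle between spacer_center's own z axis and vertical above 0.25 rad).
It fails at once if the spacer is off the board (z of spacer_center in the frame of pocket_home below -0.006 m).
It fails at once if the spacer is more than 15 mm away from the rail at the pocket (less than 35 mm short of home) (x of spacer_center in the frame of pocket_home below -0.015 m and y of spacer_center in the frame of pocket_home above -0.035 m).
It fails at once if the round spacer is moved (distance of round_center from where it was at the start of the episode above 0.012 m).
It fails at once if the C-clamp or the screwdriver is moved (distance of any of c_clamp, screwdriver from where it was at the start of the episode above 0.015 m).
It also fails if it takes over 46 s, if anything falls off the work surface, if the arm or the gripper's body presses on something with over 40 N, if the wrist force passes 120 N, or if a joint passes its speed limit or range.

ROBOT

A 6-joint arm with a two-finger parallel gripper is mounted at the origin on a cart in front of the work surface, level with it; the furniture and walls round the work are solid. World frame = base frame: x ahead of the robot, y to its left, z up, the work surface at z = 0. Lengths are in m, angles in rad, forces in N, time in s.
With the tool pointing down it reaches from about 0.425 to 0.95 m from the base axis. Payload 14.7 kg.
Tool frame: the origin (TCP) lies between the finger pads; the fingertips stand 8 mm ahead of it and the grasp point (between the pads) lies 11 mm behind it; z points along the fingers, y is the line along which they close (so a half turn about z gives the same grasp; the last joint's range is limited). The gripper opens to 85 mm and grips with 20 to 120 N. Pads are 22 mm wide; open, the fingers measure 114 mm over their backs; the gripper's body (76 mm by 85 mm) begins 54 mm behind the grasp point. The pads swing forward as they close: fully open they stand 13 mm farther back than shut.
Start: joints at [1.273, 0.48, 1.596, -0, 1.065, -0.047], TCP at [0.161, 0.63, 0.239] pointing down, gripper open.
Joint ranges: [-2.75, 2.75], [-0.82, 2.05], [0.23, 2.67], [-1.56, 4.7], [0.09, 2.69], [-2.92, 2.92]. Speed limits (rad/s): [1.89, 1.89, 2.39, 3.01, 3.01, 3.01].

INTERFACE

Orientations are given as a unit quaternion [x, y, z, w].
In Python, from cell import manip gives the robot as it stands.
- The arm moves only by the tool move_arm, never from a script. Its argument "commands" is a list that holds one entry, the list of rows, each a list of 6 numbers: the shift along the tool's x, y, z in units of 300 mm (1.0 is 300 mm), then the turn, a rotation vector about the tool's x, y, z in units of 60 degrees (1.0 is 60 degrees). In form: [[[x, y, z, wx, wy, wz], ...]]. A call has 1 to 10 rows; each row shifts and turns the commanded pose from where the row before left it, along the tool's axes as they then stand; what a row does not reach is not made up. A row lasts 1/12 s, in which the tool goes at most 41.7 mm and 7.16 degrees, less where a joint would pass 70% of its speed; a pose out of reach is approached as far as the arm can. A call with a number of a shift or a turn outside -1 to 1 is refused whole. A call with a gripper value outside its range is refused whole. "gripper" is the closure, from 0 (fully open) to 1 (shut), set as the call begins (left out, the last holds). The fingers move at their own pace and stop on an object; "newtons" is the grip in N (left out, the last holds). Time passes only in rows, so rows that do not move let the fingers close. It gives the time, the measured TCP pose, the force, the opening and the grip force at its end, in the units of the state.
- manip.get_obs(): the state, without advancing time (a new reading comes with each control period).
- manip.grab_frame(name): name is "scene" or "top"; returns a dict with "img" (384x512x3 uint8, blue, green, red), "z_map" (384x512 float32, m along the optical axis (not along the pixel's ray), 0 where there is no reading), "fov_y" (degrees; the focal length in pixels is half the picture's height over the tangent of half this angle, whatever the lens; pixels are square), "cx", "cy" (the principal point, pixels), "k1" (the pictures are not rectified: a ray, as slopes to the right and down, at radius r is drawn at 1 + k1 r^2 times it, then the intrinsics apply), "R" (3x3) and "t" (3): a world point X has camera coordinates R X + t. Camera axes: x right, y down, z forward; pixel columns grow to the right and rows downward; lengths in m; the calibration is good to about 2 mm. A picture is of the moment at which its call begins.
- manip.job_done(): hands the job in; it is judged then, once.
The state is a dict: "time_s": time; "joint_pos": joint angles; "qd": joint speeds; "joint_efforts": joint torques, N m; "position": TCP position; "tool_rot": TCP orientation; "force": force on the tool from outside, world axes, zero at the start; "ft_torque": the same for the moment, N m; "grip_width": finger opening in m; "finger_force": force on a finger pad.
Only numpy, scipy, OpenCV 4.12 (cv2) and the standard library are available. Lean on these libraries where they do the work, as an engineer would, in place of code of your own. Each camera call takes 0.05 s, during which the arm holds its last target. There are 200 camera calls.

## Working session

There is one attempt and no reset: what is moved stays moved. The work goes in short steps, Python scripts to look and compute and a tool call to move; the robot and the scene stay as the last step left them, time stands still between calls to the robot, and variables do not carry over. Pictures are saved under pics/ and viewed, at most 10 in all, crops included, and the job is handed in when it is done.

Besides the shell and the picture viewer there is one more tool, called after ">>>" as name([rows], argument=value, ...), one row to a line, values as JSON. move_arm: Moves the arm, as the interface text tells. Its arguments: {"type":"object","properties":{"commands":{"type":"array"},"gripper":{"type":"number"},"newtons":{"type":"number"}},"required":["commands"]}

```bash
mkdir -p pics
cat > h.py <<'E'
import numpy as np, cv2
from cell import manip
def grab(n):
    f=manip.grab_frame(n); return f
def ray(f,u,v):
    h,w=f["img"].shape[:2]; F=h/2/np.tan(np.radians(f["fov_y"])/2)
    K=np.array([[F,0,f["cx"]],[0,F,f["cy"]],[0,0,1.]])
    p=cv2.undistortPoints(np.array([[[u,v]]],float),K,np.array([f["k1"],0,0,0,0.]))[0,0]
    R=np.array(f["R"]);t=np.array(f["t"])
    return -R.T@t, R.T@np.array([p[0],p[1],1])
def onz(f,u,v,z):
    o,d=ray(f,u,v); return o+d*(z-o[2])/d[2]
E
python3 - <<'E'
from h import *
for n in("top","scene"):
    f=grab(n); cv2.imwrite(f"pics/{n}0.png",f["img"]); np.save(f"pics/{n}0.npy",f,allow_pickle=True)
    print(n,f["fov_y"],f["k1"],-np.array(f["R"]).T@f["t"])
print(manip.get_obs())
E
```

```text
top 49.62555762032023 0.032359896762118534 [ 0.46028763 -0.01209547  0.9081019 ]
scene 49.43930543908908 -0.007151572215842428 [ 0.19287449 -0.58837454  0.58302354]
{'time_s': 0.1, 'joint_pos': array([ 1.27344356e+00,  4.80760258e-01,  1.59680602e+00,  2.17951594e-05,
        1.06515237e+00, -4.66072386e-02]), 'qd': array([-0.00078672, -0.00228114, -0.00078519,  0.00014168, -0.001938  ,
        0.00156148]), 'joint_efforts': array([ 1.08906810e-03, -9.52253723e+01, -4.31041396e+01,  3.34162632e-04,
        5.19114008e-03,  2.19232930e-05]), 'position': array([0.16114928, 0.62931887, 0.23874414]), 'tool_rot': array([ 1.25049803e-01,  9.92150306e-01, -5.53060242e-04, -1.05737896e-04]), 'force': array([ 0.18009374,  0.37208566, -0.42679443]), 'ft_torque': array([-0.03543463,  0.03512829, -0.02795632]), 'finger_force': 0.0, 'grip_width': 0.08561941210633735}
```

View pics/top0.png

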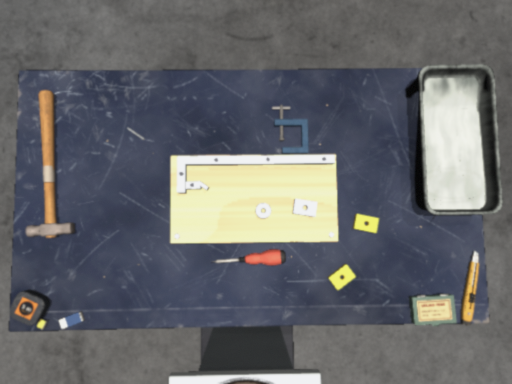

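View pics/scene0.png

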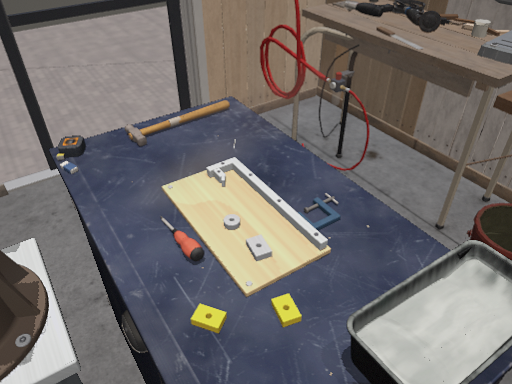

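The top view shows the board at px (170–338, 155–243), with the rail along its upper edge and the pocket at upper left (180–208, 165–190). The rectangular spacer is at about (305,208), the round one to its left at (263,211), and the screwdriver below at (255,259).

```bash
cat >> h.py <<'E'
def spacer(f,win,z=0.026,pr=False):
    """largest grey blob inside window (u0,v0,u1,v1) -> world centre and long-axis angle"""
    k=6; u0,v0,u1,v1=win
    im=cv2.resize(f["img"][v0:v1,u0:u1],None,fx=k,fy=k,interpolation=cv2.INTER_CUBIC)
    hsv=cv2.cvtColor(im,cv2.COLOR_BGR2HSV)
    m=((hsv[...,1]<60)&(hsv[...,2]>90)).astype(np.uint8)
    cs,_=cv2.findContours(m,cv2.RETR_EXTERNAL,cv2.CHAIN_APPROX_NONE)
    c=max(cs,key=cv2.contourArea)[:,0].astype(float)
    P=np.array([onz(f,(a+.5)/k-.5+u0,(b+.5)/k-.5+v0,z)[:2] for a,b in c])
    return cv2.minAreaRect((P*1000).astype(np.float32)), P
E
python3 - <<'E'
from h import *
f=np.load("pics/top0.npy",allow_pickle=True).item()
for w in((285,190,325,225),(250,198,276,224)): 
    r,_=spacer(f,w); print(r,cv2.boxPoints(r).tolist())
hsv=cv2.cvtColor(f["img"],cv2.COLOR_BGR2HSV)
m=((hsv[...,0]>12)&(hsv[...,0]<35)&(hsv[...,1]>60)&(hsv[...,2]>120)).astype(np.uint8)
m[:, :160]=0;m[:,345:]=0;m[:145]=0;m[250:]=0
# board incl. rail: add bright grey
m|=((hsv[...,1]<60)&(hsv[...,2]>130)&(np.add.outer(np.arange(384)*0,np.arange(512))>165)&(np.add.outer(np.arange(384)*0,np.arange(512))<345)&(np.add.outer(np.arange(384),np.arange(512)*0)>150)&(np.add.outer(np.arange(384),np.arange(512)*0)<245)).astype(np.uint8)
cs,_=cv2.findContours(m,cv2.RETR_EXTERNAL,cv2.CHAIN_APPROX_NONE)
c=max(cs,key=cv2.contourArea)[:,0]
P=np.array([onz(f,a,b,.012)[:2] for a,b in c])*1000
r=cv2.minAreaRect(P.astype(np.float32));print("board",r,cv2.boxPoints(r).tolist())
# rail working face: per column, wood->grey edge (at z=.032) via saturation
E1=[];E2=[]
g=hsv[...,1].astype(float)
for u in range(215,332,3):
    col=g[158:180,u]; 
    i=next((i for i in range(3,21) if col[i]<65<=col[i+1]),None)
    if i is not None:
        E1.append(onz(f,u,158+i+(65-col[i])/(col[i+1]-col[i]),.032)[:2]*1000)
E1=np.array(E1);p=np.polyfit(E1[:,1],E1[:,0],1);print("rail x=",p, np.std(E1[:,0]-np.polyval(p,E1[:,1])))
# end stop face along rows at z=.032
for v in range(166,180,2):
    row=g[v,176:200]; print(v,row[:20].astype(int))
big=cv2.resize(f["img"][145:250,165:345],None,fx=4.4,fy=4.4,interpolation=cv2.INTER_CUBIC);cv2.imwrite("pics/c1.png",big)
E
```

```text
((497.4981384277344, -134.07252502441406), (85.69760131835938, 74.12906646728516), 89.2284164428711) [[459.85992431640625, -176.4183349609375], [533.9822998046875, -177.41656494140625], [535.1363525390625, -91.72671508789062], [461.01397705078125, -90.72848510742188]]
((490.90032958984375, -48.69599151611328), (65.30916595458984, 37.54652404785156), 63.038700103759766) [[459.3622741699219, -69.28986358642578], [492.8279724121094, -86.31302642822266], [522.4383544921875, -28.10211944580078], [488.9726867675781, -11.078956604003906]]
board ((519.2340698242188, -26.430206298828125), (361.73638916015625, 192.54803466796875), 89.80918884277344) [[422.35821533203125, -206.97677612304688], [614.9052124023438, -207.61801147460938], [616.1099243164062, 154.11636352539062], [423.56292724609375, 154.75759887695312]]
rail x= [6.09151755e-03 5.88450083e+02] 0.29347083454277056
166 [33 11  1  2  2  2  2  2  2  5 46 72 68 69 68 70 69 70 70 70]
168 [37 12  0  2  3  2  2  2  2  7 47 64 60 60 60 61 65 66 64 61]
170 [40 11  0  2  2  3  2  3  3  7 50 69 64 64 65 64 64 64 64 64]
172 [43 13  0  6  7  7  6  3  3  6 52 71 67 68 68 68 67 67 67 66]
174 [45 12  0  6  7  7  5  5  2  6 52 72 67 68 68 68 67 67 68 67]
176 [41 11  1  3  3  4  2  3  2  6 51 68 65 65 64 65 64 65 64 65]
178 [40 11  0  2  2  2  2  2  2  7 52 68 63 64 64 63 64 64 63 63]
```

View pics/c1.png

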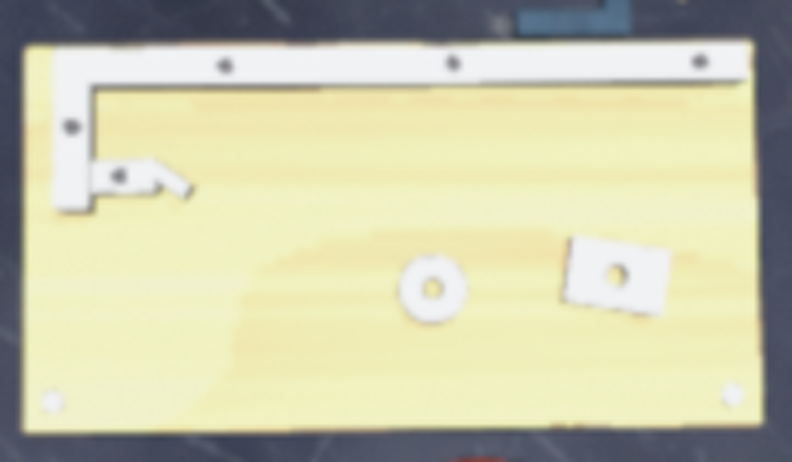

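The crop shows the spacer at (617,276) in crop pixels, turned about 8°, with the round spacer at (433,289). The rail's lower edge is at v≈86 and the end-stop face at u≈91. My saturation threshold was too high, so I'll measure once more with 30.

```bash
sed -i 's/\[...,1\]<60)&(hsv/[...,1]<33)\&(hsv/' h.py
python3 - <<'E'
from h import *
f=np.load("pics/top0.npy",allow_pickle=True).item()
for w in((288,193,325,222),(250,198,276,224)):
    r,_=spacer(f,w); print(r,cv2.boxPoints(r).round(1).tolist())
g=cv2.cvtColor(f["img"],cv2.COLOR_BGR2HSV)[...,1].astype(float)
def fit(lines,vert):
    E=[]
    for k in lines:
        a=g[157:180,k] if vert else g[k,180:200]; o=157 if vert else 180
        i=next((i for i in range(2,18) if a[i]<30<=a[i+1]),None)
        if i is None: continue
        s=o+i+(30-a[i])/(a[i+1]-a[i]); E.append(onz(f,*((k,s) if vert else (s,k)),.032)[:2]*1000)
    return np.array(E)
A=fit(range(215,332,3),1);p=np.polyfit(A[:,1],A[:,0],1);print("rail x",p,np.std(A[:,0]-np.polyval(p,A[:,1])))
B=fit(range(167,180),0);print("stop y",np.median(B[:,1]))
for n,s in(("screwdriver",[(216,261),(285,257)]),):print([onz(f,*q,.016).round(3) for q in s])
E
```

```text
((497.0088806152344, -134.74549865722656), (50.195125579833984, 34.354148864746094), 80.57759857177734) [[476.0, -156.6999969482422], [509.79998779296875, -162.3000030517578], [518.0999755859375, -112.80000305175781], [484.20001220703125, -107.19999694824219]]
((491.98193359375, -45.316497802734375), (33.2979736328125, 32.53224563598633), 89.21707153320312) [[475.5, -61.70000076293945], [508.0, -62.20000076293945], [508.5, -28.899999618530273], [475.8999938964844, -28.399999618530273]]
rail x [1.61231324e-03 5.90153443e+02] 0.15261914493184392
stop y 117.60273856264897
[array([0.386, 0.055, 0.016]), array([ 0.392, -0.091,  0.016])]
```

>>> move_arm([
  [[0,0,0,0,0,-0.08],[0,0,0,0,0,-0.08],[0,0,0,0,0,-0.08],[-0.08,-0.08,0,0,0,0],[-0.08,-0.08,0,0,0,0],[-0.08,-0.08,0,0,0,0],[-0.08,-0.08,0,0,0,0],[-0.08,-0.08,0,0,0,0],[-0.08,-0.08,0,0,0,0],[-0.08,-0.08,0,0,0,0]],
], gripper=1, newtons=20)

```text
time_s: 0.93
position: [0.3302, 0.4603, 0.2391]
tool_rot: [-0.0, 1.0, -0.0, -0.0]
force: [0.0, 0.4, -0.4]
grip_width: 0.0002
finger_force: 0.0
```

>>> move_arm([
  [[-0.05,-0.125,0,0,0,0],[-0.05,-0.125,0,0,0,0],[-0.05,-0.125,0,0,0,0],[-0.05,-0.125,0,0,0,0],[-0.05,-0.125,0,0,0,0],[-0.05,-0.125,0,0,0,0],[-0.05,-0.125,0,0,0,0],[-0.05,-0.125,0,0,0,0],[0,-0.125,0,0,0,0],[0,-0.125,0,0,0,0]],
])

```text
time_s: 1.77
position: [0.4498, 0.0849, 0.2391]
tool_rot: [-0.0, 1.0, -0.0, -0.0]
force: [1.7, -0.2, -0.2]
grip_width: 0.0002
finger_force: 0.0
```

>>> move_arm([
  [[0,-0.12,0,0,0,0],[0,-0.12,0,0,0,0],[0,-0.12,0,0,0,0],[0,-0.12,0,0,0,0],[0,-0.12,0.05,0,0,0],[0,-0.12,0.05,0,0,0],[0,0,0.05,0,0,0],[0,0,0.05,0,0,0],[0,0,0.05,0,0,0],[0,0,0,0,0,0]],
])

```text
time_s: 2.6
position: [0.4481, -0.129, 0.162]
tool_rot: [0.0, 1.0, 0.001, -0.002]
force: [-0.8, 1.3, -1.0]
grip_width: 0.0
finger_force: 0.0
```

>>> move_arm([
  [[-0.01,-0.02,0.06,0,0,0],[0,0,0.06,0,0,0],[0,0,0.06,0,0,0],[0,0,0.06,0,0,0],[0,0,0.06,0,0,0],[0,0,0.06,0,0,0],[0,0,0.03,0,0,0],[0,0,0.03,0,0,0],[0,0,0.02,0,0,0],[0,0,0,0,0,0]],
])

```text
time_s: 3.43
position: [0.4526, -0.1351, 0.0318]
tool_rot: [-0.0, 1.0, 0.0, -0.0]
force: [0.1, 0.2, -0.0]
grip_width: -0.0003
finger_force: 0.0
```

Run:
```python
from h import *
f=grab("scene"); cv2.imwrite("pics/s1.png",cv2.resize(f["img"][180:300,150:340],None,fx=4,fy=4)); print(manip.get_obs()["position"])
```

```text
[ 0.45276762 -0.13514164  0.03236686]
```

View pics/s1.png

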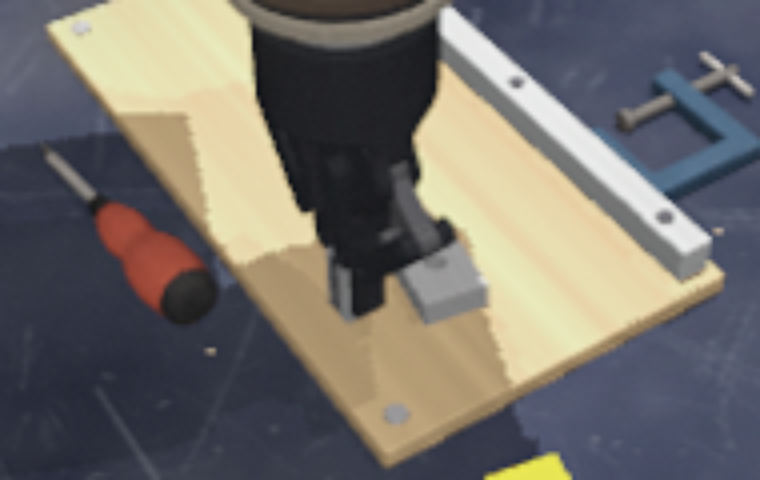

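The crop shows the closed fingertips at (355,300), just in front of the spacer at (440,285) on its robot side, and clear of the round spacer. I'll lower a little and push toward the rail.

>>> move_arm([
  [[0,0,0.014,0,0,0],[0,0,0.014,0,0,0],[-0.02,0,0,0,0,0],[-0.02,0,0,0,0,0],[-0.02,0,0,0,0,0],[-0.02,0,0,0,0,0],[-0.02,0,0,0,0,0],[-0.02,0,0,0,0,0],[-0.02,0,0,0,0,0],[-0.02,0,0,0,0,0]],
])

```text
time_s: 4.32
position: [0.5013, -0.1351, 0.0239]
tool_rot: [-0.0, 1.0, -0.0, -0.0]
force: [-1.6, 0.1, 0.9]
grip_width: 0.0001
finger_force: 0.6
```

Run:
```python
from h import *
print(manip.get_obs()["position"],manip.get_obs()["force"])
f=grab("scene"); cv2.imwrite("pics/s2.png",cv2.resize(f["img"][180:300,150:340],None,fx=4,fy=4))
```

```text
[ 0.50131113 -0.13510753  0.02393718] [-1.61527374  0.0844598   0.86547801]
```

View pics/s2.png

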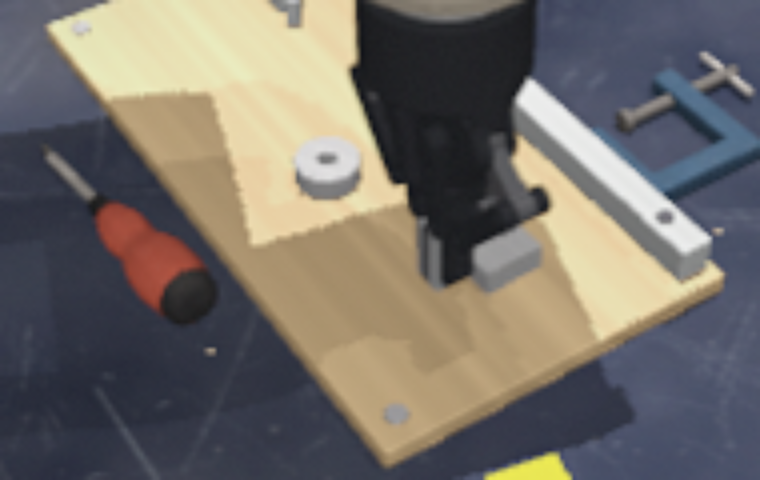

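The spacer is square against the finger and sliding toward the rail, and the round spacer is untouched.

>>> move_arm([
  [[-0.02,0,0,0,0,0],[-0.02,0,0,0,0,0],[-0.02,0,0,0,0,0],[-0.02,0,0,0,0,0],[-0.02,0,0,0,0,0],[-0.02,0,0,0,0,0],[-0.015,0,0,0,0,0],[-0.005,0,0,0,0,0],[0,0,0,0,0,0]],
])

```text
time_s: 5.12
position: [0.5432, -0.1351, 0.0239]
tool_rot: [-0.0, 1.0, -0.0, 0.0]
force: [-0.5, -0.7, 0.1]
grip_width: 0.0003
finger_force: 0.0
```

>>> move_arm([
  [[-0.005,0,0,0,0,0],[-0.005,0,0,0,0,0],[-0.003,0,0,0,0,0],[-0.003,0,0,0,0,0],[0,0,0,0,0,0]],
])

```text
time_s: 5.53
position: [0.5463, -0.1348, 0.0237]
tool_rot: [-0.0, 1.0, 0.0, -0.001]
force: [-5.4, 1.8, 3.2]
grip_width: -0.0001
finger_force: 2.8
```

>>> move_arm([
  [[-0.004,0,0,0,0,0],[-0.004,0,0,0,0,0],[0,0,0,0,0,0],[0,0,0,0,0,0]],
])

```text
time_s: 5.87
position: [0.5469, -0.1343, 0.0234]
tool_rot: [-0.0, 1.0, 0.001, -0.003]
force: [-14.0, 3.5, 6.8]
grip_width: -0.0003
finger_force: 6.3
```

>>> move_arm([
  [[0.04,0,0,0,0,0],[0.08,0,0,0,0,0],[0,0,-0.1,0,0,0],[0,-0.13,-0.1,0,0,0],[0,-0.13,0,0,0,0],[0,-0.13,0,0,0,0],[0,-0.04,0,0,0,0],[0,0,0,0,0,0]],
])

```text
time_s: 6.53
position: [0.5144, -0.2616, 0.0797]
tool_rot: [0.001, 1.0, -0.001, 0.001]
force: [0.2, 0.1, -0.5]
grip_width: -0.0002
finger_force: 0.0
```

Run:
```python
from h import *
print(manip.get_obs()["position"])
f=grab("scene"); cv2.imwrite("pics/s3.png",cv2.resize(f["img"][180:300,150:340],None,fx=4,fy=4))
f=grab("top");cv2.imwrite("pics/t3.png",cv2.resize(f["img"][145:250,255:355],None,fx=4.4,fy=4.4,interpolation=cv2.INTER_CUBIC))
```

```text
[ 0.51439367 -0.26155641  0.07970068]
```

View pics/t3.png

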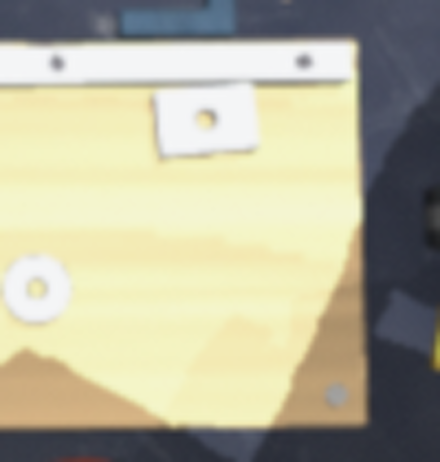

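The spacer is near the rail but tilted about 4°: its left top corner (155,95) stands off while the right one (252,83) touches. I'll measure it.

Run:
```python
from h import *
f=grab("top")
k=6;u0,v0,u1,v1=286,165,318,184
im=cv2.resize(f["img"][v0:v1,u0:u1],None,fx=k,fy=k,interpolation=cv2.INTER_CUBIC)
s=cv2.cvtColor(im,cv2.COLOR_BGR2HSV)[...,1]; m=(s<33).astype(np.uint8)
cs,_=cv2.findContours(m,cv2.RETR_EXTERNAL,cv2.CHAIN_APPROX_NONE);c=max(cs,key=cv2.contourArea)[:,0]
# lower edge & side edges
P=np.array([onz(f,(a+.5)/k-.5+u0,(b+.5)/k-.5+v0,.026)[:2]*1000 for a,b in c])
print(cv2.boundingRect(c.reshape(-1,1,2)), P.min(0),P.max(0))
bt=P[(P[:,0]<P[:,0].min()+5)]; q=np.polyfit(bt[:,1],bt[:,0],1);print("near edge slope",q,bt[:,1].min(),bt[:,1].max())
```

```text
(23, 0, 146, 95) [ 554.85643136 -155.06796958] [ 588.7274395  -103.60055008]
near edge slope [-5.64076853e-02  5.49484090e+02] -154.21104619405472 -105.58596631249719
```

Tilt is 0.056 rad and the centre is at y≈-0.130. I'll press once on the left half to square it to the rail.

>>> move_arm([
  [[0,0.12,0,0,0,0],[0,0.12,0,0,0,0],[0,0.12,0,0,0,0],[0,0.12,0.06,0,0,0],[0,0,0.06,0,0,0],[0,0,0.06,0,0,0],[-0.04,0,0,0,0,0],[-0.03,0,0,0,0,0],[-0.01,0,0,0,0,0],[0,0,0,0,0,0]],
])

```text
time_s: 7.52
position: [0.5391, -0.1137, 0.0257]
tool_rot: [-0.001, 1.0, -0.0, 0.001]
force: [0.0, 0.2, 0.1]
grip_width: -0.0001
finger_force: 0.0
```

>>> move_arm([
  [[-0.01,0,0,0,0,0],[-0.01,0,0,0,0,0],[-0.01,0,0,0,0,0],[-0.005,0,0,0,0,0],[0,0,0,0,0,0],[0,0,0,0,0,0]],
])

```text
time_s: 8.02
position: [0.5482, -0.1142, 0.0253]
tool_rot: [-0.0, 1.0, 0.0, -0.0]
force: [-2.3, -0.3, -0.1]
grip_width: 0.0
finger_force: 0.7
```

>>> move_arm([
  [[-0.005,0,0,0,0,0],[-0.005,0,0,0,0,0],[0,0,0,0,0,0],[0,0,0,0,0,0]],
])

```text
time_s: 8.35
position: [0.5484, -0.1139, 0.0249]
tool_rot: [-0.0, 1.0, 0.0, -0.003]
force: [-15.4, -3.1, 9.4]
grip_width: -0.0001
finger_force: 7.4
```

>>> move_arm([
  [[0.04,0,0,0,0,0],[0.06,0,0,0,0,0],[0,0,-0.1,0,0,0],[0,0,-0.08,0,0,0],[0,-0.12,0,0,0,0],[0,-0.12,0,0,0,0],[-0.05,-0.06,0,0,0,0],[-0.1,0,0,0,0,0],[-0.02,0,0,0,0,0],[0,0,0,0,0,0]],
])

```text
time_s: 9.18
position: [0.5745, -0.2048, 0.0794]
tool_rot: [-0.0, 1.0, -0.0, 0.001]
force: [-0.3, 0.3, -0.2]
grip_width: -0.0001
finger_force: 0.0
```

Run:
```python
from h import *
print(manip.get_obs()["position"])
f=grab("scene"); cv2.imwrite("pics/s4.png",cv2.resize(f["img"][180:300,150:340],None,fx=4,fy=4))
```

```text
[ 0.57449166 -0.20478314  0.0794031 ]
```

View pics/s4.png

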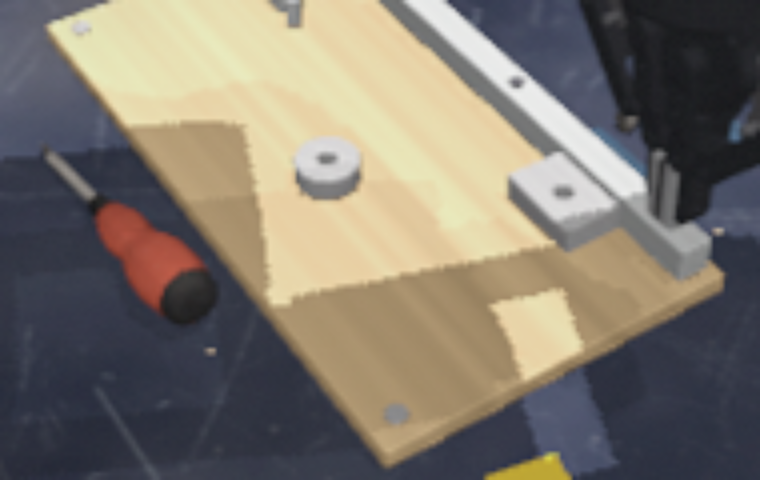

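The spacer now lies flush on the rail at (560,195), and the fingers are beyond its right end. I'll lower and push along the rail.

>>> move_arm([
  [[0.006,0,0.06,0,0,0],[0,0,0.06,0,0,0],[0,0,0.06,0,0,0],[0,0.03,0,0,0,0],[0,0.03,0,0,0,0],[0,0.03,0,0,0,0],[0,0.02,0,0,0,0],[0,0.02,0,0,0,0],[0,0.02,0,0,0,0],[0,0.02,0,0,0,0]],
])

```text
time_s: 10.07
position: [0.5712, -0.1527, 0.0261]
tool_rot: [-0.0, 1.0, -0.0, 0.001]
force: [-1.0, -4.2, 5.1]
grip_width: -0.0001
finger_force: 2.7
```

>>> move_arm([
  [[0,0.02,0,0,0,0],[0,0.02,0,0,0,0],[0,0.02,0,0,0,0],[0,0.02,0,0,0,0],[0,0.02,0,0,0,0],[0,0.02,0,0,0,0],[0,0.02,0,0,0,0],[0,0.02,0,0,0,0],[0,0.02,0,0,0,0],[0,0,0,0,0,0]],
])

```text
time_s: 10.9
position: [0.5709, -0.0983, 0.0257]
tool_rot: [-0.0, 1.0, -0.0, 0.0]
force: [0.0, 0.2, 0.4]
grip_width: 0.0
finger_force: 0.1
```

Run:
```python
from h import *
o=manip.get_obs();print(o["position"],o["force"])
f=grab("scene"); cv2.imwrite("pics/s5.png",cv2.resize(f["img"][140:260,170:340],None,fx=4,fy=4))
```

```text
[ 0.57091141 -0.09828203  0.02574547] [0.01090714 0.17654142 0.4087681 ]
```

View pics/s5.png

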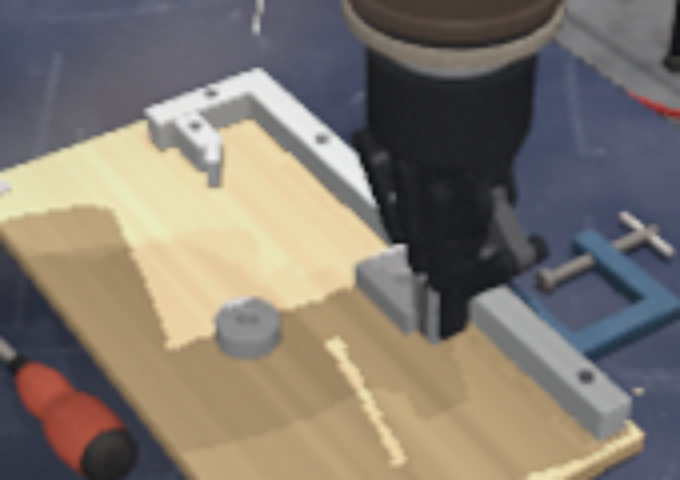

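The finger is pushing the spacer squarely along the rail, and the round spacer at (248,327) is undisturbed. I'll continue to just before the pocket.

>>> move_arm([
  [[0,0.02,0,0,0,0],[0,0.02,0,0,0,0],[0,0.02,0,0,0,0],[0,0.02,0,0,0,0],[0,0.02,0,0,0,0],[0,0.02,0,0,0,0],[0,0.02,0,0,0,0],[0,0.02,0,0,0,0],[0,0.02,0,0,0,0],[0,0.02,0,0,0,0]],
])

```text
time_s: 11.78
position: [0.5706, -0.0385, 0.0253]
tool_rot: [-0.0, 1.0, 0.0, 0.0]
force: [-0.3, -1.2, 2.0]
grip_width: -0.0002
finger_force: 1.5
```

>>> move_arm([
  [[0,0.02,0,0,0,0],[0,0.02,0,0,0,0],[0,0.02,0,0,0,0],[0,0.02,0,0,0,0],[0,0,0,0,0,0]],
])

```text
time_s: 12.2
position: [0.5704, -0.014, 0.0252]
tool_rot: [-0.001, 1.0, 0.0, -0.0]
force: [-0.3, -0.2, -0.5]
grip_width: -0.0001
finger_force: 0.0
```

Run:
```python
from h import *
o=manip.get_obs();print(o["position"],o["force"])
a=grab("scene")["img"][150:240,190:300]; b=grab("top")["img"][145:225,165:285]
cv2.imwrite("pics/s6.png",np.hstack([cv2.resize(a,(400,327)),cv2.resize(b,(400,327))][:2]))
```

```text
[ 0.57035297 -0.01397015  0.02521329] [-0.34366075 -0.19985345 -0.45494496]
```

View pics/s6.png

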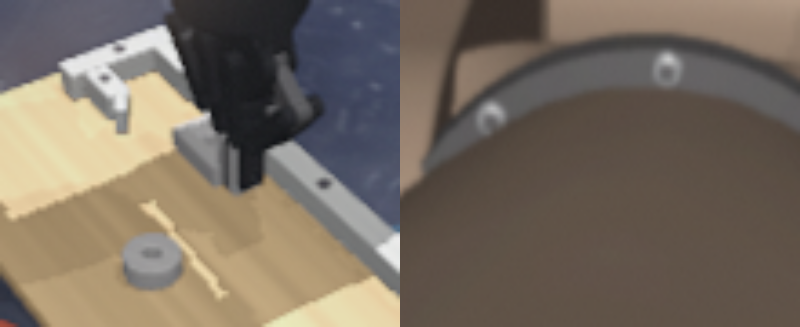

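In the left half the spacer (205,145) is still flush with the rail and in line with the pocket. In the top view the arm hides it. I'll push on into the pocket.

>>> move_arm([
  [[0,0.02,0,0,0,0],[0,0.02,0,0,0,0],[0,0.02,0,0,0,0],[0,0.02,0,0,0,0],[0,0.02,0,0,0,0],[0,0.02,0,0,0,0],[0,0.02,0,0,0,0],[0,0.02,0,0,0,0],[0,0.02,0,0,0,0],[0,0,0,0,0,0]],
])

```text
time_s: 13.13
position: [0.5705, 0.04, 0.0253]
tool_rot: [-0.001, 1.0, 0.0, 0.0]
force: [-0.5, -0.4, -0.2]
grip_width: 0.0001
finger_force: 0.0
```

>>> move_arm([
  [[0,0.01,0,0,0,0],[0,0.01,0,0,0,0],[0,0.01,0,0,0,0],[0,0.01,0,0,0,0],[0,0,0,0,0,0]],
])

```text
time_s: 13.55
position: [0.5705, 0.0513, 0.0253]
tool_rot: [-0.0, 1.0, 0.0, 0.0]
force: [0.4, 0.1, -0.6]
grip_width: -0.0001
finger_force: 0.0
```

>>> move_arm([
  [[0,0.005,0,0,0,0],[0,0.005,0,0,0,0],[0,0.005,0,0,0,0],[0,0,0,0,0,0]],
])

```text
time_s: 13.88
position: [0.5705, 0.0555, 0.0253]
tool_rot: [-0.0, 1.0, 0.0, 0.0]
force: [-0.2, -0.7, 0.6]
grip_width: 0.0001
finger_force: 0.1
```

>>> move_arm([
  [[0,0.005,0,0,0,0],[0,0.005,0,0,0,0],[0,0.005,0,0,0,0],[0,0,0,0,0,0]],
])

```text
time_s: 14.22
position: [0.5705, 0.0601, 0.0253]
tool_rot: [-0.0, 1.0, 0.0, -0.0]
force: [-0.4, 0.0, -0.0]
grip_width: -0.0001
finger_force: 0.1
```

>>> move_arm([
  [[0,0.005,0,0,0,0],[0,0.005,0,0,0,0],[0,0.005,0,0,0,0],[0,0,0,0,0,0]],
])

```text
time_s: 14.55
position: [0.571, 0.0622, 0.0255]
tool_rot: [-0.001, 1.0, -0.001, 0.0]
force: [1.5, -33.0, 3.1]
grip_width: -0.0001
finger_force: 15.6
```

Firm contact. I'll back off and check.

>>> move_arm([
  [[0,-0.03,0,0,0,0],[0,-0.1,0,0,0,0],[0,-0.12,0,0,0,0],[0,-0.1,-0.08,0,0,0],[0,-0.1,-0.08,0,0,0],[0,-0.1,-0.08,0,0,0],[0,-0.12,0,0,0,0],[0,-0.12,0,0,0,0],[0,0,0,0,0,0]],
])

```text
time_s: 15.3
position: [0.5714, -0.1783, 0.0982]
tool_rot: [0.001, 1.0, -0.001, 0.001]
force: [0.6, 0.9, 0.6]
grip_width: -0.0001
finger_force: 0.0
```

Run:
```python
from h import *
o=manip.get_obs();print(o["position"],o["force"])
f=grab("top");cv2.imwrite("pics/t7.png",cv2.resize(f["img"][145:225,165:265],None,fx=6,fy=6,interpolation=cv2.INTER_CUBIC))
g=cv2.cvtColor(f["img"],cv2.COLOR_BGR2HSV)[...,1].astype(float)
E=[]
for v in range(167,178):   # rear edge of spacer
    a=g[v,195:225]; i=next((i for i in range(3,28) if a[i]<30<=a[i+1]),None)
    if i is not None: E.append(onz(f,195+i+(30-a[i])/(a[i+1]-a[i]),v,.026)[:2]*1000)
E=np.array(E);print("rear y",np.median(E[:,1]),"slope",np.polyfit(E[:,0],E[:,1],1)[0])
```

```text
[ 0.57144222 -0.17827006  0.09822635] [0.59407665 0.90822109 0.62521455]
rear y 69.77932432011585 slope -0.0220095270208155
```

View pics/t7.png

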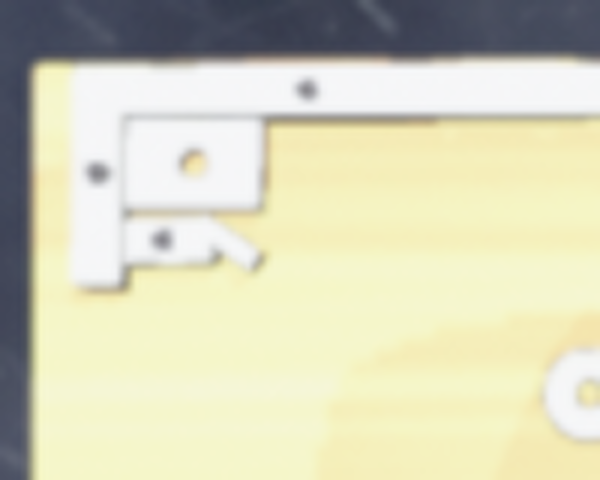

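The spacer (125–265, 117–210) sits against the end stop and the rail. Its rear edge is at y=69.8 mm against 69.6 expected, so I'm handing in.

```bash
python3 -c "
from cell import manip
print(manip.job_done())"
```

```text
the job is handed in; nothing more can be done
None
```

The rectangular spacer is home in the corner pocket, seated against the rail and end stop, and the job was handed in at about 15 s of the 46 s limit; the hand-in call returned no verdict.

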